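# Set the cement press on a porcelain lid: coarse wheel, then fine knob to 10 N

## Task

The knob of the lid in the bench press has just been cemented on and has to set under a load of 10 N. With the big outer wheel on top of the press alone, run the presser down until its foot hangs just clear of the lid's knob, about 2 mm above it and not touching; then bring it down and put the load on with the small inner knob only, until the gauge pointer stands at the long mark at the top of the dial (10 N), and let go. Never go past 15 N or the cement is squeezed out, keep off the lid, the gauge and the presser, and leave the ware lying around as it is.

Things in the scene. Friction and masses are not known exactly. Their poses are not given: they have to be found in the camera images.
- coarse_wheel (a joint): turning angle (rad) of the big outer wheel, a flat black knurled wheel 56 mm across and 18 mm thick, lying level on top of the press column on an upright axis. Grows as it is turned clockwise seen from above; 1 rad lowers the crosshead, gauge and presser by 8 mm (over 20 N per rad once the foot is on the lid). Range 0 to 3.9, starts between 0.8 and 1.8. It stays where it is left; turning takes about 0.2 Nm.
- coarse_grip (a point): point on the wheel's axis, 10 mm above its underside and 8 mm below its top: the height to grip it at. Below the wheel the drive head is only 44 mm across, so fingers may reach down beside it. Height above the table 240 mm with the small knob at 0; the wheel sinks together with the crosshead by 1.8 mm per rad of the small knob, and does not change height when it is turned itself.
- fine_knob (a joint): turning angle (rad) of the small inner knob, a knurled aluminium knob 24 mm across and 22 mm high, on the same axis above the big wheel. Grows as it is turned clockwise seen from above; 1 rad lowers the crosshead, gauge and presser by 1.8 mm (some newtons per rad once the foot is on the lid). Range 0 to 6.5, starts between 0 and 0.4. It stays where it is left; turning takes about 0.1 Nm. The two knobs turn independently of each other.
- fine_grip (a point): point on the small knob's axis, 14 mm above its underside and 8 mm below its top: the height to grip it at. The small knob's underside is clear above the top of the big wheel (10 mm with the small knob at 0, more as it is turned), which fingers must not press on or drag round; this point is 24 mm or more above that top. Height above the table 272 mm, always.
- pointer (a joint): angle (rad) of the pointer on the gauge's dial: 0 with no load, grows clockwise as seen facing the dial, 0.2 rad per newton of load on the presser (a 4 N/mm spring in the gauge; the nest under the lid and the rest give as well, by an amount not known beforehand), so 2.0 at 10 N, where it points at the long mark at the top of the dial, and 3.0 at 15 N.
- dial (a point): centre of the dial face of the force gauge, 72 mm across, white with black marks 0 to 20 N; the gauge is clamped in the arm of the crosshead, at a height that differs from job to job, 96 mm from the column axis and leaning 34 degrees from level, facing up and away from the column; the top of the dial is its edge nearest the column. Its x axis (level) points from column to gauge.
- presser: spring-loaded presser under the gauge, with a rubber foot 18 mm across; origin at the centre of the foot's underside. It moves up to 5 mm into the gauge under load.
- lid_top (a point): centre of the flat top (16 mm across) of the lid's knob, where the foot presses; the lid's frame, z up.
- lid: white porcelain lid 84 mm across and 45 mm high with a round knob, lying loose between three pins on the cork-faced nest of the press, a disc 104 mm across on a rubber spring that gives a millimetre or so under load, under the presser; origin at the centre of its underside.
- crosshead: grey crosshead sliding on the column, with an arm that carries the gauge, its pointer and the presser; origin on the column's axis, 0 to 40 mm below the table top as it goes down (the block itself is 121 to 167 mm above this origin, the top edge of the gauge at most 215 mm above it).
- press: bench press: grey base plate 220 x 130 mm, 22 mm high, steel column 32 mm across; origin on the table under the column's axis, x axis towards the gauge and lid, 90 mm away from the column axis, z up. Fixed to the table. All but the two knobs and the head under them stays below 215 mm height.
- lid_b: another lid like the one in the press, lying on the table; not to be disturbed; origin at the centre of its underside
- lid_c: a third such lid, lying on the table; not to be disturbed; origin at the centre of its underside
- cup_a: white teacup, 88 mm across the rim, 55 mm high, upright; not to be disturbed; origin at the centre of its underside
- cup_b: teacup of the same kind, standing upside down on its rim; not to be disturbed; origin at the centre of its underside
- saucer: white saucer, 148 mm across, 22 mm high; not to be disturbed; origin at the centre of its underside
- creamer: white cream jug, 72 mm wide, 90 mm high; not to be disturbed; origin at the centre of its underside
- paint_tile: white painter's tile, 150 x 150 x 8 mm, with dabs of paint; not to be disturbed; origin at the centre of its underside
- brush: paint brush with wooden handle, 190 mm long, lying flat; not to be disturbed; origin at the centre of its underside

How it is judged:
By the outcome, as a careful person would: the job done as asked, in the order asked, and still so for the second after the job is handed in, with the robot touching nothing.
It also fails if it takes over 72 s, if anything falls off the work surface, if the arm or the gripper's body presses on something with over 40 N, if the wrist force passes 120 N, or if a joint passes its speed limit or range.

## Robot

A 6-joint arm with a two-finger parallel gripper is mounted at the origin on the work surface. World frame = base frame: x ahead of the robot, y to its left, z up, the work surface at z = 0. Lengths are in mm, angles in degrees, forces in N, time in s.
With the tool pointing down it reaches from about 325 to 750 mm from the base axis. Payload 7.6 kg.
Tool frame: the origin (TCP) lies at the very end of the fingers, on their centre line; the grasp point (between the pads) lies 19 mm behind it; z points along the fingers, y is the line along which they close (so a half turn about z gives the same grasp; the last joint's range is limited). The gripper opens to 85 mm and grips with 20 to 120 N. Pads are 22 mm wide; open, the fingers measure 114 mm over their backs; the gripper's body (76 mm by 85 mm) begins 54 mm behind the grasp point. The pads swing forward as they close: fully open they stand 13 mm farther back than shut.
Start: joints at [59.685, 2.991, 80.254, -0, 96.75, -4.028], TCP at [232.497, 470.737, 209.523] pointing down, gripper open.
Joint ranges: [-166.34, 166.34], [-52.06, 124.39], [6.96, 135.62], [-60.46, 240.46], [14.63, 156.25], [-167.68, 167.68]. Speed limits (degrees/s): [147.25, 147.25, 172.46, 180, 180, 180].

## Interface

Orientations are given as [roll, pitch, yaw] about the fixed x, y, z axes, in that order (R = Rz(yaw) Ry(pitch) Rx(roll)).
In Python, from cell import monitor, snapshot, env gives the robot as it stands.
- The arm moves only by the tool play_rows, never from a script. Its argument "motion" is a list of rows, each an object of numbers: "dx", "dy", "dz": the shift along the tool's x, y, z in mm; "rx", "ry", "rz": the turn, a rotation vector about the tool's x, y, z in rad. In form: [{"dx": .., "dy": .., "dz": .., "rx": .., "ry": .., "rz": ..}, ...]. A call has 1 to 20 rows; each row is the pose to reach, as a shift and turn from the pose commanded when the call began, along the tool's axes at that moment; what a row does not reach only later rows make up. A row lasts 1/10 s, in which the tool goes at most 50 mm and 8.59 degrees, less where a joint would pass 70% of its speed; a pose out of reach is approached as far as the arm can. A call with a gripper value outside its range is refused whole. "claw" is the closure in counts, from 0 (fully open) to 255 (shut), set as the call begins (left out, the last holds). The fingers move at their own pace and stop on an object; the grip force is fixed at half the most. Time passes only in rows, so rows that repeat a pose let the fingers close. It gives the time, the measured TCP pose, the force, the opening and the grip force at its end, in the units of the state.
- monitor.sense(): the state, without advancing time (a new reading comes with each control period).
- snapshot(name): name is "side" or "top" or "wrist"; returns a dict with "color" (420x560x3 uint8, red, green, blue), "fx", "fy", "cx", "cy" (pixels), "dist" ([k1, k2, p1, p2, k3] as OpenCV has them; the pictures are not rectified), "rvec" (rotation vector, rad) and "tvec" (3), from world to camera coordinates, as OpenCV has them; the wrist camera has in their place "tool_from_camera" (4x4, takes a point from camera to tool coordinates, whose origin is the TCP and whose axes are the flange's). Camera axes: x right, y down, z forward; pixel columns grow to the right and rows downward; lengths in mm; the calibration is good to about 2 mm. A picture is of the moment at which its call begins: read the wrist's pose just before it. There is no depth.
- env.job_done(): hands the job in; it is judged then, once.
The state is a dict: "clock": time; "joint_pos": joint angles; "joint_vel": joint speeds; "joint_torque": joint torques, N m; "ee_pos": TCP position; "orientation": TCP orientation; "contact_force": force on the tool from outside, world axes, zero at the start; "wrist_torque": the same for the moment, N m; "grip_width": opening from 0.0 (shut) to 1.0 (fully open); "finger_force": force on a finger pad.
Only numpy, scipy, OpenCV 4.12 (cv2) and the standard library are available. Lean on these libraries where they do the work, as an engineer would, in place of code of your own. Each camera call takes 0.05 s, during which the arm holds its last target. There are 200 camera calls.

## Working session

There is one attempt and no reset: what is moved stays moved. The work goes in short steps, Python scripts to look and compute and a tool call to move; the robot and the scene stay as the last step left them, time stands still between calls to the robot, and variables do not carry over. Pictures are saved under pics/ and viewed, at most 10 in all, crops included, and the job is handed in when it is done.

Besides the shell and the picture viewer there is one more tool, called after "Emit:" as name(argument=value, ...) on one line, values as JSON. play_rows: Moves the arm, as the interface text tells. Its arguments: {"type":"object","properties":{"motion":{"type":"array","items":{"type":"object","properties":{"dx":{"type":"number"},"dy":{"type":"number"},"dz":{"type":"number"},"rx":{"type":"number"},"ry":{"type":"number"},"rz":{"type":"number"}}}},"claw":{"type":"number"}},"required":["motion"]}

```bash
ls; mkdir -p pics; cat > h.py <<'E'
import numpy as np, cv2
from cell import monitor, snapshot, env
def snap(n,f):
    st=monitor.sense(); s=snapshot(n); cv2.imwrite('pics/'+f+'.png',s['color'][:,:,::-1]); 
    np.save('pics/'+f+'.npy',{'s':s,'st':st},allow_pickle=True); return s,st
E
python3 - <<'E'
from h import *
print(monitor.sense())
a=[snap(n,n+'0')[0] for n in('side','top')]
for s in a: print({k:v for k,v in s.items() if k!='color'}, )
E
```

```text
pics
{'clock': 0.0, 'joint_pos': array([ 5.96858863e+01,  3.02611375e+00,  8.03152025e+01, -3.05957328e-04,
        9.67493292e+01, -4.02688545e+00]), 'joint_vel': array([-0.02220932, -0.01312596, -0.03807789, -0.06160043,  0.05253046,
       -0.00530186]), 'joint_torque': array([ 7.15853985e-04, -3.81654525e+01, -3.60193670e+01, -6.69464066e-05,
        6.07046590e-03,  1.27468095e-06]), 'ee_pos': array([232.30456856, 470.42064317, 208.66331575]), 'orientation': array([-1.79909557e+02, -6.06239324e-03,  1.53712731e+02]), 'contact_force': array([-0.59163623, -0.05856757, -0.11593252]), 'wrist_torque': array([ 0.00120606,  0.03740026, -0.04061125]), 'finger_force': 0.0, 'grip_width': 0.9988911087966773}
{'fx': 460.43339558181816, 'fy': 460.43339558181816, 'cx': 279.58253852328266, 'cy': 207.21901804233636, 'dist': array([0.00241221, 0.        , 0.        , 0.        , 0.        ]), 'rvec': array([ 0.57002493,  2.60377141, -1.23428488]), 'tvec': array([ 445.21055377,    2.17841604, 1599.12945745])}
{'fx': 473.0305540166088, 'fy': 473.0305540166088, 'cx': 268.9130132631618, 'cy': 212.88588672273303, 'dist': array([-0.1416502,  0.       ,  0.       ,  0.       ,  0.       ]), 'rvec': array([ 2.12083709, -2.15784892,  0.16313823]), 'tvec': array([  24.71929293,  513.02546283, 1661.62635642])}
```

View pics/side0.png

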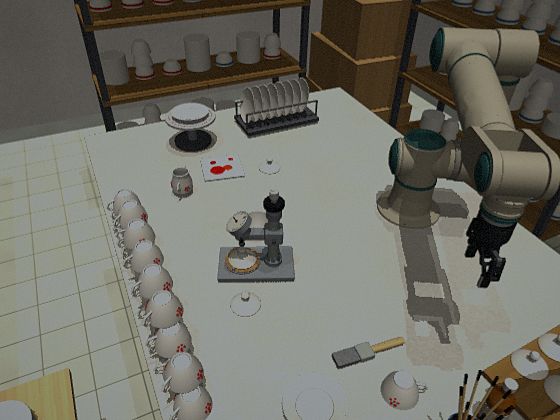

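View pics/top0.png

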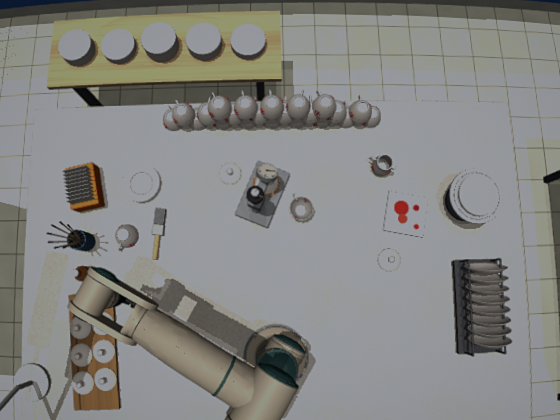

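The side view shows the press with its black wheel near (274,203), the small knob near (273,194) and the gauge near (238,223). In the top view the wheel is near (256,196) and the gauge near (267,171). Next I triangulate these.

```bash
cat >> h.py <<'E'
def ray(s,uv,st=None):
    K=np.array([[s['fx'],0,s['cx']],[0,s['fy'],s['cy']],[0,0,1]])
    p=cv2.undistortPoints(np.array([[uv]],float),K,np.array(s['dist'],float))[0,0]
    d=np.array([p[0],p[1],1.])
    if 'rvec' in s:
        R=cv2.Rodrigues(np.array(s['rvec']))[0]; o=-R.T@np.array(s['tvec']); d=R.T@d
    else:
        from scipy.spatial.transform import Rotation as Ro
        R=Ro.from_euler('xyz',st['orientation'],degrees=True).as_matrix(); T=np.array(s['tool_from_camera'])
        o=R@T[:3,3]+st['ee_pos']; d=R@T[:3,:3]@d
    return o,d/np.linalg.norm(d)
def onplane(r,z): o,d=r; return o+d*(z-o[2])/d[2]
def tri(r1,r2):
    A=[];b=[]
    A=np.zeros((3,3));b=np.zeros(3)
    for o,d in(r1,r2):
        P=np.eye(3)-np.outer(d,d);A+=P;b+=P@o
    x=np.linalg.solve(A,b); return x,[np.linalg.norm((np.eye(3)-np.outer(d,d))@(x-o)) for o,d in(r1,r2)]
def load(f): return np.load('pics/'+f+'.npy',allow_pickle=True).item()
E
python3 - <<'E'
from h import *
S=load('side0')['s'];T=load('top0')['s']
print('knob',tri(ray(S,(273.5,192)),ray(T,(255,192))))
print('wheel',tri(ray(S,(274,203)),ray(T,(256,196))))
print('dial',tri(ray(S,(238,223)),ray(T,(267,171))))
for n,s,(x,y) in(('s',S,(200,170)),('t',T,(220,140))):
    c=s['color'][y:y+130,x:x+120,::-1]; cv2.imwrite('pics/crop_%s.png'%n,cv2.resize(c,None,fx=3.2,fy=3.2,interpolation=cv2.INTER_CUBIC))
a=cv2.imread('pics/crop_s.png');b=cv2.imread('pics/crop_t.png');cv2.imwrite('pics/crops.png',np.hstack([a,b]))
E
```

```text
knob (array([542.88481182,  57.90418568, 275.35803311]), [np.float64(0.3634893998353861), np.float64(0.3634893998354822)])
wheel (array([538.77595186,  55.55183825, 235.40406888]), [np.float64(0.6776530331770877), np.float64(0.6776530331771101)])
dial (array([633.60231471,  20.74062656, 171.44594588]), [np.float64(2.2247580849854796), np.float64(2.224758084985456)])
```

View pics/crops.png

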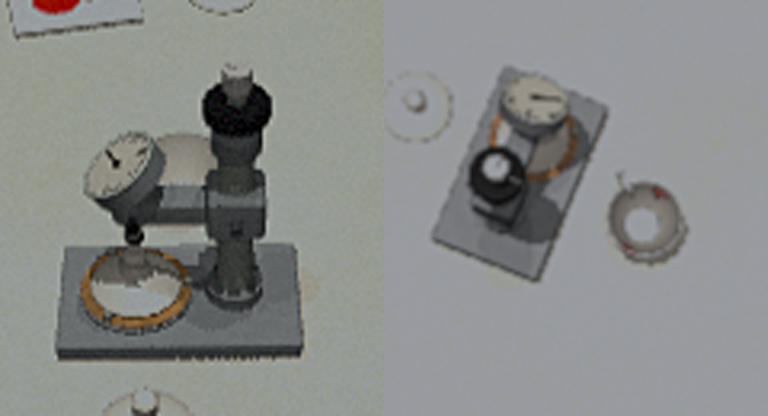

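The crop shows the press from above: plate corners at crop pixels (505,65), (608,105), (538,282) and (432,240), with the gauge at the upper end. The side crop shows a gap between the foot and the lid's knob near (133,245). I'll get the press yaw and the wrist camera mounting.

```bash
python3 - <<'E'
from h import *
T=load('top0')['s']
P=[onplane(ray(T,((x-384)/3.2+220-.3,y/3.2+140-.3)),22)[:2] for x,y in((505,65),(608,105),(538,282),(432,240))]
print(np.round(P,1)); P=np.array(P); d=P[0]+P[1]-P[2]-P[3]; print(np.degrees(np.arctan2(d[1],d[0])),np.linalg.norm(d)/2,P.mean(0))
e=P[1]-P[0];print(np.degrees(np.arctan2(e[1],e[0]))+90,np.linalg.norm(e))
s,st=snap('wrist','w0')
print({k:v for k,v in s.items() if k!='color'})
E
```

```text
[[715.3  54.8]
 [665.5 -63.4]
 [461.5  20.7]
 [511.7 140.4]]
-22.6073566888164 220.75792871369 [588.51501101  38.13278073]
-22.843892072147213 128.1693601936174
{'fx': 312.9537632514225, 'fy': 312.9537632514225, 'cx': 280.33999481670054, 'cy': 211.21798725081746, 'dist': array([-0.03985292,  0.        ,  0.        ,  0.        ,  0.        ]), 'tool_from_camera': array([[-6.99209544e-04, -9.51869551e-01, -3.06502642e-01,
         7.90416233e+01],
       [ 9.99999296e-01, -3.71821189e-04, -1.12652792e-03,
         2.17457022e-01],
       [ 9.58343445e-04, -3.06503214e-01,  9.51869141e-01,
        -1.63519467e+02],
       [ 0.00000000e+00,  0.00000000e+00,  0.00000000e+00,
         1.00000000e+00]])}
```

Emit:
play_rows(claw=255, motion=[{"dz": -50},{"dz": -100},{"dx": -20,"dy": -15,"dz": -150},{"dx": -60,"dy": -45,"dz": -180},{"dx": -568,"dy": -410,"dz": -191,"rz": 0.33},{"dx": -568,"dy": -410,"dz": -191,"rz": 0.33},{"dx": -568,"dy": -410,"dz": -191,"rz": 0.33},{"dx": -568,"dy": -410,"dz": -191,"rz": 0.33},{"dx": -568,"dy": -410,"dz": -191,"rz": 0.33},{"dx": -568,"dy": -410,"dz": -191,"rz": 0.33},{"dx": -568,"dy": -410,"dz": -191,"rz": 0.33},{"dx": -568,"dy": -410,"dz": -191,"rz": 0.33},{"dx": -568,"dy": -410,"dz": -191,"rz": 0.33},{"dx": -568,"dy": -410,"dz": -191,"rz": 0.33},{"dx": -568,"dy": -410,"dz": -191,"rz": 0.33},{"dx": -568,"dy": -410,"dz": -191,"rz": 0.33},{"dx": -568,"dy": -410,"dz": -191,"rz": 0.33},{"dx": -568,"dy": -410,"dz": -191,"rz": 0.33},{"dx": -568,"dy": -410,"dz": -191,"rz": 0.33},{"dx": -568,"dy": -410,"dz": -191,"rz": 0.33}])

```text
$.motion[0]: bad value
```

Emit:
play_rows(claw=255, motion=[{"dx": 0,"dy": 0,"dz": -50,"rx": 0,"ry": 0,"rz": 0},{"dx": 0,"dy": 0,"dz": -100,"rx": 0,"ry": 0,"rz": 0},{"dx": -20,"dy": -15,"dz": -150,"rx": 0,"ry": 0,"rz": 0},{"dx": -60,"dy": -45,"dz": -180,"rx": 0,"ry": 0,"rz": 0},{"dx": -568,"dy": -410,"dz": -191,"rx": 0,"ry": 0,"rz": 0.33},{"dx": -568,"dy": -410,"dz": -191,"rx": 0,"ry": 0,"rz": 0.33},{"dx": -568,"dy": -410,"dz": -191,"rx": 0,"ry": 0,"rz": 0.33},{"dx": -568,"dy": -410,"dz": -191,"rx": 0,"ry": 0,"rz": 0.33},{"dx": -568,"dy": -410,"dz": -191,"rx": 0,"ry": 0,"rz": 0.33},{"dx": -568,"dy": -410,"dz": -191,"rx": 0,"ry": 0,"rz": 0.33},{"dx": -568,"dy": -410,"dz": -191,"rx": 0,"ry": 0,"rz": 0.33},{"dx": -568,"dy": -410,"dz": -191,"rx": 0,"ry": 0,"rz": 0.33},{"dx": -568,"dy": -410,"dz": -191,"rx": 0,"ry": 0,"rz": 0.33},{"dx": -568,"dy": -410,"dz": -191,"rx": 0,"ry": 0,"rz": 0.33},{"dx": -568,"dy": -410,"dz": -191,"rx": 0,"ry": 0,"rz": 0.33},{"dx": -568,"dy": -410,"dz": -191,"rx": 0,"ry": 0,"rz": 0.33},{"dx": -568,"dy": -410,"dz": -191,"rx": 0,"ry": 0,"rz": 0.33},{"dx": -568,"dy": -410,"dz": -191,"rx": 0,"ry": 0,"rz": 0.33},{"dx": -568,"dy": -410,"dz": -191,"rx": 0,"ry": 0,"rz": 0.33},{"dx": -568,"dy": -410,"dz": -191,"rx": 0,"ry": 0,"rz": 0.33}])

```text
clock: 2.15
ee_pos: [559.9, -147.6, 401.0]
orientation: [180.0, 0.0, 134.9]
contact_force: [-0.9, 0.2, 0.0]
grip_width: 0.006
finger_force: 0.0
```

Emit:
play_rows(claw=255, motion=[{"dx": 0,"dy": 0,"dz": 10,"rx": -0.15,"ry": 0,"rz": 0},{"dx": 0,"dy": 0,"dz": 20,"rx": -0.3,"ry": 0,"rz": 0},{"dx": 0,"dy": 0,"dz": 40,"rx": -0.45,"ry": 0,"rz": 0},{"dx": 0,"dy": 0,"dz": 70,"rx": -0.6,"ry": 0,"rz": 0},{"dx": 0,"dy": 10,"dz": 100,"rx": -0.75,"ry": 0,"rz": 0},{"dx": 0,"dy": 20,"dz": 130,"rx": -0.9,"ry": 0,"rz": 0},{"dx": -1,"dy": 40,"dz": 160,"rx": -0.96,"ry": 0,"rz": 0},{"dx": -2,"dy": 60,"dz": 190,"rx": -0.96,"ry": 0,"rz": 0},{"dx": -3,"dy": 80,"dz": 220,"rx": -0.96,"ry": 0,"rz": 0},{"dx": -4,"dy": 100,"dz": 250,"rx": -0.96,"ry": 0,"rz": 0},{"dx": -4,"dy": 119,"dz": 273,"rx": -0.96,"ry": 0,"rz": 0},{"dx": -4,"dy": 119,"dz": 273,"rx": -0.96,"ry": 0,"rz": 0},{"dx": -4,"dy": 119,"dz": 273,"rx": -0.96,"ry": 0,"rz": 0}])

```text
clock: 3.45
ee_pos: [647.4, -66.2, 128.6]
orientation: [125.0, 0.0, 134.9]
contact_force: [0.5, -0.4, 0.9]
grip_width: 0.002
finger_force: 0.0
```

```bash
python3 - <<'E'
from h import *
s,st=snap('wrist','w1'); print(st['ee_pos'],st['orientation'],st['joint_pos'])
E
```

```text
[647.35480402 -66.19778331 128.63978655] [1.24967138e+02 4.67885284e-02 1.34925254e+02] [-31.03564953  14.00657587  93.03362838  58.37181028  68.9953044
 -96.63340853]
```

View pics/w1.png

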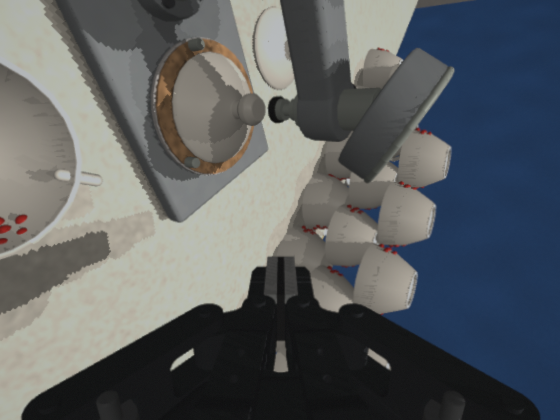

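The wrist picture (up in the world is to the right) shows the lid's knob at (250,108), the black foot at (278,108) and a gap between them at around x=267. Moving closer.

Emit:
play_rows(claw=255, motion=[{"dx": 0,"dy": 0,"dz": 15,"rx": 0,"ry": 0,"rz": 0},{"dx": 0,"dy": 0,"dz": 35,"rx": 0,"ry": 0,"rz": 0},{"dx": 0,"dy": 0,"dz": 50,"rx": 0,"ry": 0,"rz": 0},{"dx": 0,"dy": 0,"dz": 50,"rx": 0,"ry": 0,"rz": 0},{"dx": 0,"dy": 0,"dz": 50,"rx": 0,"ry": 0,"rz": 0}])

```text
clock: 4.0
ee_pos: [676.5, -38.4, 99.0]
orientation: [125.0, 0.0, 134.8]
contact_force: [0.6, 0.1, 0.0]
grip_width: 0.0
finger_force: 0.0
```

```bash
python3 - <<'E'
from h import *
s,st=snap('wrist','w2'); print(st['ee_pos'],st['orientation'])
a=cv2.imread('pics/w1.png')[70:145,220:320]; b=cv2.imread('pics/w2.png')[60:135,220:320]
r=lambda i:cv2.resize(i,None,fx=8,fy=4*1.0*2,interpolation=cv2.INTER_CUBIC)
cv2.imwrite('pics/w2c.png',r(b))
E
```

```text
[676.54760067 -38.36366529  99.00153956] [1.24986408e+02 2.22633921e-03 1.34833612e+02]
```

View pics/w2c.png

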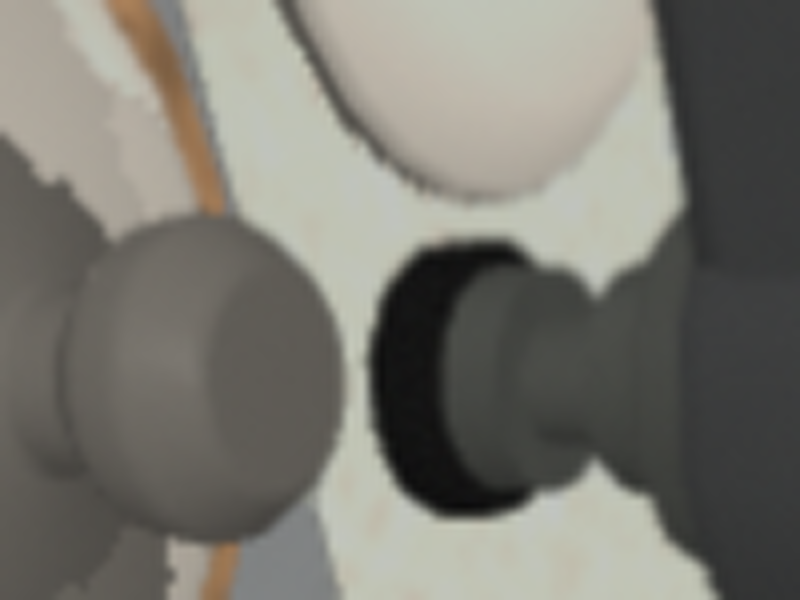

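```bash
python3 - <<'E'
from h import *
D=load('w2');s,st=D['s'],D['st']
px=lambda x,y,oy=60:((x+.5)/8-.5+220,(y+.5)/8-.5+oy)
def zat(r,n,c):  # height where ray crosses vertical plane n.(p-c)=0
    o,d=r; t=n@(c-o[:2])/(n@d[:2]); return o+t*d
for ax in ((624,22.3),(629,20),(620,27)):
    ax=np.array(ax); o,_=ray(s,px(275,378),st); u=o[:2]-ax; u/=np.linalg.norm(u)
    c=zat(ray(s,px(275,378),st),u,ax)
    n=zat(ray(s,px(206,378),st),u,ax+8*u); f=zat(ray(s,px(345,376),st),u,ax-8*u)
    F=zat(ray(s,px(370,379),st),u,ax+9*u)
    t=zat(ray(s,px(430,240),st),u,ax); b=zat(ray(s,px(430,518),st),u,ax)
    k1=zat(ray(s,px(275,262),st),u,ax); k2=zat(ray(s,px(275,500),st),u,ax)
    print(c,n[2],f[2],'foot',F,'gap',F[2]-(n[2]+f[2])/2,'footw',np.linalg.norm(t-b),np.linalg.norm(k1-k2))
S=load('side0')['s']; print(tri(ray(s,px(275,378),st),ray(S,(200+133/3.2,170+248/3.2))))
E
```

```text
[623.29515551  22.99921945  76.29885259] 76.99573346414749 76.15695590464811 foot [617.08934405  16.47826923  91.49058429] gap 14.914239607621312 footw 17.589813290653723 15.735886203582272
[624.77293672  24.51015745  74.54753125] 75.15424246196011 74.49001837445239 foot [618.55954603  17.97863919  89.87383414] gap 15.051703723916035 footw 17.868711584697333 15.974790296644192
[623.81604754  23.53179867  75.68154244] 76.35147888547597 75.57110519033611 foot [617.61044928  17.01006733  90.91753585] gap 14.956243813341857 footw 17.715158333440716 15.864600924026576
(array([624.38487871,  23.07141082,  75.92350825]), [np.float64(0.7640407705937527), np.float64(0.7640407705938578)])
```

The crop shows the flat knob top as an ellipse from x=205 to 345 and the foot's near underside edge at x=370. That gives a lid top of about 76 mm and a gap of about 15.0 mm, with the 18 mm and 16 mm widths agreeing. The wheel therefore needs about 13 mm, or 1.625 rad. I'll retreat and then go above the knobs.

```bash
cat >> h.py <<'E'
from scipy.spatial.transform import Rotation as Ro
def rel(pos,rpy,base=None):
    st=monitor.sense() if base is None else base
    R=Ro.from_euler('xyz',st['orientation'],degrees=True); Rt=Ro.from_euler('xyz',rpy,degrees=True)
    return np.round(R.inv().apply(np.array(pos)-st['ee_pos']),1), np.round((R.inv()*Rt).as_rotvec(),3)
E
python3 - <<'E'
from h import *
print(rel((589,-125,185),(125,0,134.85)))
print(rel((560,-90,360),(180,0,135)))
print(rel((541,57.5,345),(180,0,75)))
print(rel((541,57.5,345),(180,0,75),{'orientation':[180,0,135],'ee_pos':np.array([560,-90,360])}))
E
```

```text
(array([   0.5,   -0.3, -149.8]), array([ 0.   ,  0.001, -0.   ]))
(array([  45.7,  145.5, -246.8]), array([ 0.96 ,  0.002, -0.003]))
(array([ 163.7,  185.1, -164.1]), array([ 0.869, -0.499,  0.96 ]))
(array([117.7,  90.9,  15. ]), array([-0.   , -0.   ,  1.047]))
```

Emit:
play_rows(claw=0, motion=[{"dx": 0,"dy": 0,"dz": -30,"rx": 0,"ry": 0,"rz": 0},{"dx": 0,"dy": 0,"dz": -70,"rx": 0,"ry": 0,"rz": 0},{"dx": 0,"dy": 0,"dz": -110,"rx": 0,"ry": 0,"rz": 0},{"dx": 0,"dy": 0,"dz": -150,"rx": 0,"ry": 0,"rz": 0},{"dx": 0,"dy": 35,"dz": -180,"rx": 0.14,"ry": 0,"rz": 0},{"dx": 10,"dy": 65,"dz": -200,"rx": 0.28,"ry": 0,"rz": 0},{"dx": 20,"dy": 90,"dz": -220,"rx": 0.42,"ry": 0,"rz": 0},{"dx": 30,"dy": 110,"dz": -235,"rx": 0.56,"ry": 0,"rz": 0},{"dx": 40,"dy": 130,"dz": -245,"rx": 0.7,"ry": 0,"rz": 0},{"dx": 46,"dy": 145,"dz": -247,"rx": 0.84,"ry": 0,"rz": 0},{"dx": 46,"dy": 145,"dz": -247,"rx": 0.96,"ry": 0,"rz": 0},{"dx": 46,"dy": 145,"dz": -247,"rx": 0.96,"ry": 0,"rz": 0},{"dx": 46,"dy": 145,"dz": -247,"rx": 0.96,"ry": 0,"rz": 0}])

```text
clock: 5.35
ee_pos: [559.6, -89.8, 358.9]
orientation: [179.9, -0.0, 134.8]
contact_force: [0.5, 0.0, -0.3]
grip_width: 0.998
finger_force: 0.0
```

Emit:
play_rows(claw=0, motion=[{"dx": 20,"dy": 15,"dz": 3,"rx": 0,"ry": 0,"rz": 0.14},{"dx": 40,"dy": 30,"dz": 6,"rx": 0,"ry": 0,"rz": 0.28},{"dx": 60,"dy": 45,"dz": 9,"rx": 0,"ry": 0,"rz": 0.42},{"dx": 80,"dy": 60,"dz": 11,"rx": 0,"ry": 0,"rz": 0.56},{"dx": 95,"dy": 74,"dz": 13,"rx": 0,"ry": 0,"rz": 0.7},{"dx": 110,"dy": 85,"dz": 15,"rx": 0,"ry": 0,"rz": 0.84},{"dx": 118,"dy": 91,"dz": 15,"rx": 0,"ry": 0,"rz": 0.98},{"dx": 118,"dy": 91,"dz": 15,"rx": 0,"ry": 0,"rz": 1.047},{"dx": 118,"dy": 91,"dz": 15,"rx": 0,"ry": 0,"rz": 1.047},{"dx": 118,"dy": 91,"dz": 15,"rx": 0,"ry": 0,"rz": 1.047}])

```text
clock: 6.35
ee_pos: [540.7, 56.9, 344.4]
orientation: [180.0, -0.1, 74.8]
contact_force: [0.1, 0.8, 0.3]
grip_width: 1.001
finger_force: 0.0
```

```bash
python3 - <<'E'
from h import *
s,st=snap('wrist','w3'); print(st['ee_pos'],st['orientation'],st['joint_pos'])
E
```

```text
[540.65476571  56.85633865 344.42439459] [ 1.79975434e+02 -6.12582100e-02  7.48205098e+01] [2.08273322e+00 6.93614703e+00 6.07804122e+01 5.53256909e-02
 1.12241794e+02 1.72831968e+01]
```

View pics/w3.png

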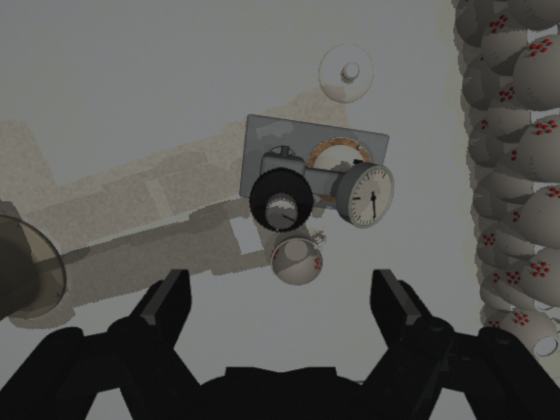

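The wheel is at about (281,199), 64 px across, with the knob on it at about (281,208) and the gauge at (368,195), its pointer down at zero. I'll refine the axis from this view.

```bash
python3 - <<'E'
from h import *
D=load('w3');s,st=D['s'],D['st']; g=s['color'].max(2)
ys,xs=np.mgrid[0:420,0:560]
m=((g<42)&(abs(xs-281)<45)&(abs(ys-200)<45)).astype(np.uint8)
n,l,stt,c=cv2.connectedComponentsWithStats(m); i=1+stt[1:,4].argmax(); print(stt[i],c[i])
cnt=max(cv2.findContours((l==i).astype(np.uint8),0,1)[0],key=cv2.contourArea); h=cv2.convexHull(cnt)[:,0].astype(float)
lo=h[h[:,1]>198]
A=np.c_[2*lo,np.ones(len(lo))]; x=np.linalg.lstsq(A,(lo**2).sum(1),rcond=None)[0]; r=np.sqrt(x[2]+x[:2]@x[:2]); print('circ',x[:2],r)
print(onplane(ray(s,x[:2],st),248), 'R mm',r*260/313)
print(onplane(ray(s,(stt[i][0]+stt[i][2]/2,199),st),244))
print(g[180:236:2,281]); print(g[210,255:310:2]); print(g[216,255:310:2])
E
```

```text
[ 249  167   65   65 2310] [280.87835498 195.3025974 ]
circ [280.97974096 199.46766494] 31.927841446658217
[542.17078106  62.263851   248.        ] R mm 26.521529636201713
[542.4317276  61.4658719 244.       ]
[ 23  24  23  23  22  22  30  51  53  65  98 126 125 113  73  72  70  62
  59  62  62  62  61  61  45  16  46  69]
[16 16 17 16 17 33 58 73 73 73 73 72 72 72 72 72 73 72 73 74 64 31 13 15
 13 13 15 13]
[16 17 17 16 17 32 61 63 63 63 62 62 62 59 34 26 51 68 73 72 67 32 13 14
 15 14 20 88]
```

```bash
python3 - <<'E'
from h import *
D=load('w3');s,st=D['s'],D['st']
for r in(212,213.5,215): print('knob top',onplane(ray(s,(280.7,r),st),280))
print('knob lower edge',onplane(ray(s,(280.7,229.5),st),280))
print('wheel lower edge',onplane(ray(s,(281,231.5),st),248), onplane(ray(s,(281,167),st),230))
# two-view knob/wheel check against the side camera
S=load('side0')['s']
print(tri(ray(s,(280.7,213.5),st),ray(S,(200+237/3.2,170+69/3.2))))
print(tri(ray(s,(281,200.5),st),ray(S,(200+237/3.2,170+100/3.2))))
E
```

```text
knob top [541.67219347  61.40842779 280.        ]
knob top [541.3548152   60.24023398 280.        ]
knob top [541.03644931  59.06840307 280.        ]
knob lower edge [537.90669456  47.54840134 280.        ]
wheel lower edge [534.42048684  33.63670453 248.        ] [548.77402245  86.43260305 230.        ]
(array([541.27800688,  59.20612784, 277.07598548]), [np.float64(0.2014968599659712), np.float64(0.201496859966172)])
(array([541.86224904,  60.89620118, 246.36981052]), [np.float64(0.04180995544564236), np.float64(0.0418099554455765)])
```

Emit:
play_rows(claw=0, motion=[{"dx": 2.5,"dy": 0,"dz": 20,"rx": 0,"ry": 0,"rz": 0},{"dx": 2.5,"dy": 0,"dz": 50,"rx": 0,"ry": 0,"rz": 0},{"dx": 2.5,"dy": 0,"dz": 80,"rx": 0,"ry": 0,"rz": 0},{"dx": 2.5,"dy": 0,"dz": 105,"rx": 0,"ry": 0,"rz": 0},{"dx": 2.5,"dy": 0,"dz": 120,"rx": 0,"ry": 0,"rz": 0},{"dx": 2.5,"dy": 0,"dz": 127,"rx": 0,"ry": 0,"rz": 0},{"dx": 2.5,"dy": 0,"dz": 127,"rx": 0,"ry": 0,"rz": 0},{"dx": 2.5,"dy": 0,"dz": 127,"rx": 0,"ry": 0,"rz": 0}])

```text
clock: 7.2
ee_pos: [542.1, 60.3, 218.7]
orientation: [179.9, -0.1, 74.8]
contact_force: [0.9, -0.0, 0.5]
grip_width: 1.001
finger_force: 0.0
```

Emit:
play_rows(claw=255, motion=[{"dx": 0,"dy": 0,"dz": 0,"rx": 0,"ry": 0,"rz": 0},{"dx": 0,"dy": 0,"dz": 0,"rx": 0,"ry": 0,"rz": 0},{"dx": 0,"dy": 0,"dz": 0,"rx": 0,"ry": 0,"rz": 0},{"dx": 0,"dy": 0,"dz": 0,"rx": 0,"ry": 0,"rz": 0},{"dx": 0,"dy": 0,"dz": 0,"rx": 0,"ry": 0,"rz": 0},{"dx": 0,"dy": 0,"dz": 0,"rx": 0,"ry": 0,"rz": 0},{"dx": 0,"dy": 0,"dz": 0,"rx": 0,"ry": 0,"rz": 0},{"dx": 0,"dy": 0,"dz": 0,"rx": 0,"ry": 0,"rz": 0}])

```text
clock: 8.0
ee_pos: [542.2, 60.4, 219.1]
orientation: [179.8, -0.1, 74.8]
contact_force: [0.1, -0.3, 4.8]
grip_width: 0.606
finger_force: 61.5
```

Emit:
play_rows(claw=255, motion=[{"dx": 0,"dy": 0,"dz": 0,"rx": 0,"ry": 0,"rz": 0.08},{"dx": 0,"dy": 0,"dz": 0,"rx": 0,"ry": 0,"rz": 0.18},{"dx": 0,"dy": 0,"dz": 0,"rx": 0,"ry": 0,"rz": 0.28},{"dx": 0,"dy": 0,"dz": 0,"rx": 0,"ry": 0,"rz": 0.38},{"dx": 0,"dy": 0,"dz": 0,"rx": 0,"ry": 0,"rz": 0.48},{"dx": 0,"dy": 0,"dz": 0,"rx": 0,"ry": 0,"rz": 0.58},{"dx": 0,"dy": 0,"dz": 0,"rx": 0,"ry": 0,"rz": 0.68},{"dx": 0,"dy": 0,"dz": 0,"rx": 0,"ry": 0,"rz": 0.78},{"dx": 0,"dy": 0,"dz": 0,"rx": 0,"ry": 0,"rz": 0.88},{"dx": 0,"dy": 0,"dz": 0,"rx": 0,"ry": 0,"rz": 0.98},{"dx": 0,"dy": 0,"dz": 0,"rx": 0,"ry": 0,"rz": 1.08},{"dx": 0,"dy": 0,"dz": 0,"rx": 0,"ry": 0,"rz": 1.18},{"dx": 0,"dy": 0,"dz": 0,"rx": 0,"ry": 0,"rz": 1.28},{"dx": 0,"dy": 0,"dz": 0,"rx": 0,"ry": 0,"rz": 1.38},{"dx": 0,"dy": 0,"dz": 0,"rx": 0,"ry": 0,"rz": 1.48},{"dx": 0,"dy": 0,"dz": 0,"rx": 0,"ry": 0,"rz": 1.56},{"dx": 0,"dy": 0,"dz": 0,"rx": 0,"ry": 0,"rz": 1.6},{"dx": 0,"dy": 0,"dz": 0,"rx": 0,"ry": 0,"rz": 1.6},{"dx": 0,"dy": 0,"dz": 0,"rx": 0,"ry": 0,"rz": 1.6}])

```text
clock: 9.9
ee_pos: [543.2, 58.6, 219.2]
orientation: [179.9, -0.4, -17.0]
contact_force: [4.7, -6.8, 3.5]
grip_width: 0.609
finger_force: 61.9
```

```bash
python3 - <<'E'
from h import *
st=monitor.sense(); print(st['ee_pos'],st['orientation'],st['wrist_torque'],st['contact_force'],st['joint_pos'])
snap('wrist','w4')
E
```

```text
[543.2043127   58.60407044 219.1762541 ] [179.93312313  -0.36502171 -16.99135193] [-1.27609327 -0.81440326 -0.18092687] [ 4.74068972 -6.75623964  3.5430899 ] [  2.38705935   6.06260349  75.92047347  -0.18587757  97.69472994
 109.35321829]
```

View pics/w4.png

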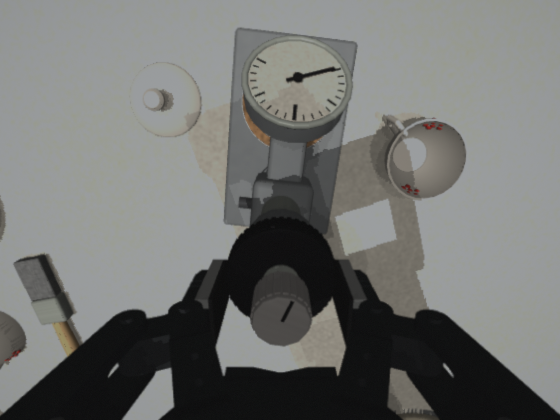

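The wrist view while holding shows the dial clearly, with its centre at (298,77), the pointer tip at (340,68) for zero load and the long 10 N mark at (295,113). Now I'll release, lift and check the gap from the side.

Emit:
play_rows(claw=0, motion=[{"dx": 0,"dy": 0,"dz": 0,"rx": 0,"ry": 0,"rz": 0},{"dx": 0,"dy": 0,"dz": 0,"rx": 0,"ry": 0,"rz": 0},{"dx": 0,"dy": 0,"dz": 0,"rx": 0,"ry": 0,"rz": 0},{"dx": 0,"dy": 0,"dz": 0,"rx": 0,"ry": 0,"rz": 0},{"dx": 0,"dy": 0,"dz": 0,"rx": 0,"ry": 0,"rz": 0},{"dx": 0,"dy": 0,"dz": 0,"rx": 0,"ry": 0,"rz": 0},{"dx": 0,"dy": 0,"dz": -30,"rx": 0,"ry": 0,"rz": 0},{"dx": 0,"dy": 0,"dz": -75,"rx": 0,"ry": 0,"rz": 0},{"dx": 0,"dy": 0,"dz": -120,"rx": 0,"ry": 0,"rz": 0},{"dx": 0,"dy": 0,"dz": -150,"rx": 0,"ry": 0,"rz": 0}])

```text
clock: 10.95
ee_pos: [541.5, 60.4, 371.1]
orientation: [-179.9, -0.2, -16.8]
contact_force: [0.7, 0.5, 0.6]
grip_width: 1.003
finger_force: 0.0
```

```bash
python3 - <<'E'
from h import *
st=monitor.sense(); print(st['ee_pos'],st['orientation'])
print(rel((560,-90,360),(180,0,135)))
print(rel((589,-125,185),(125,0,134.85),{'orientation':[180,0,135],'ee_pos':np.array([560,-90,360])}))
print(rel((676.5,-38.4,99),(125,0,134.85),{'orientation':[180,0,135],'ee_pos':np.array([560,-90,360])}))
E
```

```text
[541.53655335  60.44461746 371.11145487] [-179.91275115   -0.22541913  -16.8488495 ]
(array([ 61.2, 138.7,  11.1]), array([ 0.005, -0.003, -2.65 ]))
(array([-45.3,  -4.2, 175. ]), array([-0.96 , -0.001,  0.002]))
(array([-45.9, 118.9, 261. ]), array([-0.96 , -0.001,  0.002]))
```

Emit:
play_rows(claw=255, motion=[{"dx": 4,"dy": 8,"dz": 0,"rx": 0,"ry": 0,"rz": -0.14},{"dx": 8,"dy": 20,"dz": 0,"rx": 0,"ry": 0,"rz": -0.28},{"dx": 14,"dy": 40,"dz": 0,"rx": 0,"ry": 0,"rz": -0.42},{"dx": 20,"dy": 60,"dz": 0,"rx": 0,"ry": 0,"rz": -0.56},{"dx": 26,"dy": 80,"dz": 0,"rx": 0,"ry": 0,"rz": -0.7},{"dx": 32,"dy": 100,"dz": 2,"rx": 0,"ry": 0,"rz": -0.84},{"dx": 38,"dy": 115,"dz": 4,"rx": 0,"ry": 0,"rz": -0.98},{"dx": 44,"dy": 125,"dz": 6,"rx": 0,"ry": 0,"rz": -1.12},{"dx": 50,"dy": 132,"dz": 8,"rx": 0,"ry": 0,"rz": -1.26},{"dx": 55,"dy": 136,"dz": 10,"rx": 0,"ry": 0,"rz": -1.4},{"dx": 61,"dy": 139,"dz": 11,"rx": 0,"ry": 0,"rz": -1.54},{"dx": 61,"dy": 139,"dz": 11,"rx": 0,"ry": 0,"rz": -1.68},{"dx": 61,"dy": 139,"dz": 11,"rx": 0,"ry": 0,"rz": -1.82},{"dx": 61,"dy": 139,"dz": 11,"rx": 0,"ry": 0,"rz": -1.96},{"dx": 61,"dy": 139,"dz": 11,"rx": 0,"ry": 0,"rz": -2.1},{"dx": 61,"dy": 139,"dz": 11,"rx": 0,"ry": 0,"rz": -2.24},{"dx": 61,"dy": 139,"dz": 11,"rx": 0,"ry": 0,"rz": -2.38},{"dx": 61,"dy": 139,"dz": 11,"rx": 0,"ry": 0,"rz": -2.52},{"dx": 61,"dy": 139,"dz": 11,"rx": 0,"ry": 0,"rz": -2.65},{"dx": 61,"dy": 139,"dz": 11,"rx": 0,"ry": 0,"rz": -2.65}])

```text
clock: 12.95
ee_pos: [559.6, -90.3, 356.2]
orientation: [180.0, -0.0, 135.0]
contact_force: [-0.2, 0.8, -0.7]
grip_width: 0.002
finger_force: 0.0
```

Emit:
play_rows(claw=255, motion=[{"dx": -5,"dy": 0,"dz": 10,"rx": -0.14,"ry": 0,"rz": 0},{"dx": -12,"dy": 0,"dz": 30,"rx": -0.28,"ry": 0,"rz": 0},{"dx": -20,"dy": 0,"dz": 55,"rx": -0.42,"ry": 0,"rz": 0},{"dx": -28,"dy": 0,"dz": 80,"rx": -0.56,"ry": 0,"rz": 0},{"dx": -36,"dy": 0,"dz": 110,"rx": -0.7,"ry": 0,"rz": 0},{"dx": -42,"dy": -2,"dz": 140,"rx": -0.84,"ry": 0,"rz": 0},{"dx": -45,"dy": -4,"dz": 175,"rx": -0.96,"ry": 0,"rz": 0},{"dx": -45,"dy": 25,"dz": 196,"rx": -0.96,"ry": 0,"rz": 0},{"dx": -45,"dy": 60,"dz": 220,"rx": -0.96,"ry": 0,"rz": 0},{"dx": -45,"dy": 95,"dz": 244,"rx": -0.96,"ry": 0,"rz": 0},{"dx": -46,"dy": 112,"dz": 256,"rx": -0.96,"ry": 0,"rz": 0},{"dx": -46,"dy": 119,"dz": 261,"rx": -0.96,"ry": 0,"rz": 0},{"dx": -46,"dy": 119,"dz": 261,"rx": -0.96,"ry": 0,"rz": 0},{"dx": -46,"dy": 119,"dz": 261,"rx": -0.96,"ry": 0,"rz": 0}])

```text
clock: 14.35
ee_pos: [676.4, -39.5, 96.2]
orientation: [125.0, 0.0, 134.9]
contact_force: [0.5, 0.7, 0.4]
grip_width: 0.002
finger_force: 0.0
```

```bash
python3 - <<'E'
from h import *
s,st=snap('wrist','w5'); print(st['ee_pos'],st['orientation'])
b=cv2.imread('pics/w5.png')[60:135,220:320]
cv2.imwrite('pics/w5c.png',cv2.resize(b,None,fx=8,fy=8,interpolation=cv2.INTER_CUBIC))
E
```

```text
[676.41306572 -39.54945749  96.23253274] [1.24970741e+02 1.83284263e-02 1.34910398e+02]
```

View pics/w5c.png

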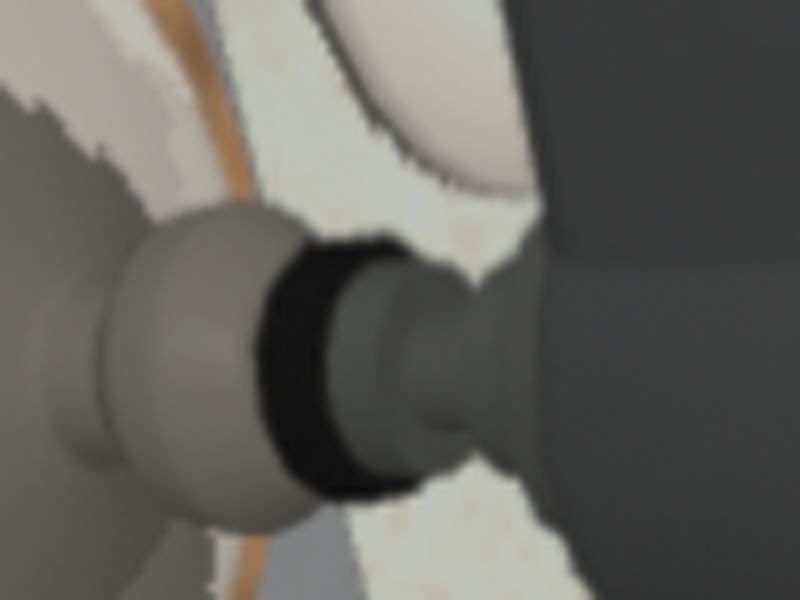

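The foot's near edge is now at x=256 and just hides the front of the flat top; the knob's silhouette has shifted by about (+36,-10) since the last close view. Now to work out the gap from this.

```bash
python3 - <<'E'
from h import *
a=cv2.imread('pics/w2.png',0);b=cv2.imread('pics/w5.png',0)
# knob shift by template (left body of knob + neck) with subpixel upscale
up=lambda i:cv2.resize(i,None,fx=8,fy=8,interpolation=cv2.INTER_CUBIC)
A=up(a[60:135,220:320]);B=up(b[60:135,220:320])
t=A[180:560,60:200]; r=cv2.matchTemplate(B,t,cv2.TM_CCOEFF_NORMED); _,v,_,p=cv2.minMaxLoc(r); print('shift',p[0]-60,p[1]-180,v)
px=lambda x,y:((x+.5)/8-.5+220,(y+.5)/8-.5+60)
row=B[368]; print('foot edge col',[int(i) for i in np.where(row<60)[0][:1]], row[230:280:4])
print('old', A[379,350:390:4])
def zat(r,n,c):
    o,d=r; t=n@(c-o[:2])/(n@d[:2]); return o+t*d
D2=load('w2');D5=load('w5')
for ax in((624,22.8),(628,20),(620,27)):
    ax=np.array(ax)
    def z(D,x,y,rad):
        o,_=ray(D['s'],px(x,y),D['st']); u=o[:2]-ax;u/=np.linalg.norm(u); return zat(ray(D['s'],px(x,y),D['st']),u,ax+rad*u)[2]
    k=z(D2,206,378,8);k5=z(D5,206+p[0]-60,378+p[1]-180,8)
    print('knob z',k,k5,'foot',z(D2,370,379,9),z(D5,256,368,9),'gap now',z(D5,256,368,9)-k5, 'was',z(D2,370,379,9)-k)
E
```

```text
shift 45 -13 0.9648755192756653
foot edge col [257] [113 112 109 106 101  96  73  47  26  20  16  18  19]
old [174 185 192 188 147  93  45  26  14  19]
knob z 76.68706207912085 76.96052485835305 foot 91.21827940046128 78.22217666816884 gap now 1.2616518098157883 was 14.531217321340435
knob z 75.81418509406642 76.14137202368076 foot 90.454435421947 77.4122526276746 gap now 1.2708806039938452 was 14.64025032788058
knob z 76.35147888547597 76.6106479893663 foot 90.9175358512479 77.86748154408338 gap now 1.2568335547170761 was 14.566056965771935
```

The gap is about 1.7 mm (13 mm of image change from about 15 mm, which fits the 1.6 rad turned), so it is about 2 mm and not touching. On to the small knob.

```bash
python3 - <<'E'
from h import *
b={'orientation':[180,0,135],'ee_pos':np.array([560.,-90,360])}
print(rel((560,-90,360),(180,0,135)))
print(rel((543,58,345),(180,0,150),b))
E
```

```text
(array([  46.4,  148.4, -247.7]), array([ 0.961,  0.002, -0.001]))
(array([116.7,  92.6,  15. ]), array([-0.   ,  0.   , -0.262]))
```

Emit:
play_rows(claw=0, motion=[{"dx": 0,"dy": 0,"dz": -30,"rx": 0,"ry": 0,"rz": 0},{"dx": 0,"dy": 0,"dz": -70,"rx": 0,"ry": 0,"rz": 0},{"dx": 0,"dy": 0,"dz": -110,"rx": 0,"ry": 0,"rz": 0},{"dx": 0,"dy": 0,"dz": -150,"rx": 0,"ry": 0,"rz": 0},{"dx": 0,"dy": 35,"dz": -180,"rx": 0.14,"ry": 0,"rz": 0},{"dx": 10,"dy": 65,"dz": -200,"rx": 0.28,"ry": 0,"rz": 0},{"dx": 20,"dy": 90,"dz": -220,"rx": 0.42,"ry": 0,"rz": 0},{"dx": 30,"dy": 110,"dz": -235,"rx": 0.56,"ry": 0,"rz": 0},{"dx": 40,"dy": 130,"dz": -245,"rx": 0.7,"ry": 0,"rz": 0},{"dx": 46,"dy": 147,"dz": -249,"rx": 0.84,"ry": 0,"rz": 0},{"dx": 46,"dy": 147,"dz": -249,"rx": 0.96,"ry": 0,"rz": 0},{"dx": 46,"dy": 147,"dz": -249,"rx": 0.96,"ry": 0,"rz": 0},{"dx": 46,"dy": 147,"dz": -249,"rx": 0.96,"ry": 0,"rz": 0}])

```text
clock: 15.7
ee_pos: [559.1, -91.0, 358.5]
orientation: [179.9, -0.0, 134.9]
contact_force: [0.9, -0.8, -0.5]
grip_width: 0.996
finger_force: 0.0
```

Emit:
play_rows(claw=0, motion=[{"dx": 30,"dy": 25,"dz": 0,"rx": 0,"ry": 0,"rz": -0.1},{"dx": 60,"dy": 50,"dz": 0,"rx": 0,"ry": 0,"rz": -0.2},{"dx": 90,"dy": 72,"dz": 5,"rx": 0,"ry": 0,"rz": -0.262},{"dx": 109,"dy": 86,"dz": 10,"rx": 0,"ry": 0,"rz": -0.262},{"dx": 117,"dy": 93,"dz": 15,"rx": 0,"ry": 0,"rz": -0.262},{"dx": 117,"dy": 93,"dz": 15,"rx": 0,"ry": 0,"rz": -0.262},{"dx": 117,"dy": 93,"dz": 15,"rx": 0,"ry": 0,"rz": -0.262}])

```text
clock: 16.4
ee_pos: [542.2, 56.2, 343.6]
orientation: [180.0, 0.0, 149.9]
contact_force: [-0.3, -0.2, 0.1]
grip_width: 0.999
finger_force: 0.0
```

```bash
python3 - <<'E'
from h import *
print(rel((543,58,254),(180,0,150)))
s,st=snap('wrist','w6'); print(st['ee_pos'],st['orientation'],st['joint_pos'][5])
g=s['color'].max(2); 
# knob: bright blob enclosed by black wheel, near image centre line
ys,xs=np.mgrid[0:420,0:560]
o=np.array([543,58]);
print(g[205:216:5,255:310:3]); print(g[170:240:3,280])
E
```

```text
(array([ 0.3,  1.9, 89.6]), array([ 0.   ,  0.   , -0.002]))
[542.24761518  56.18649498 343.58844465] [1.79982089e+02 9.89331701e-03 1.49873848e+02] -57.84074477909336
[[ 16  14  16  15  16  52  81  88  77  77  78  80 110  86  61  15  16  16
   15]
 [ 15  14  15  14  31  82  75  75  76  76  76  77  77  77  66  18  16  14
   15]
 [ 18  16  14  14  43  75  75  74  74  74  75  75  76  76  72  20  16  15
   14]]
[ 14  41 104  91  81  74  37  18  37  48  58  79  76  77  76  74  74  71
  69  52  19  32  59  60]
```

```bash
python3 - <<'E'
from h import *
D=load('w6');s,st=D['s'],D['st'];g=s['color'].max(2).astype(int)
m=np.where(g[216,250:315]>45)[0]+250; n=np.where(g[205:240,283]<35)[0]+205; print(m.min(),m.max(),n[0])
cc=(m.min()+m.max())/2; x=Ro.from_euler('z',st['orientation'][2],degrees=True).apply([1,0,0])
print(onplane(ray(s,(cc,n[0]-.5),st),280)+12*x, onplane(ray(s,(cc,n[0]-.5-15.5),st),280))
E
```

```text
250 314 230
[540.28726127  58.72900117 280.        ] [539.68252145  59.06613241 280.        ]
```

Emit:
play_rows(claw=0, motion=[{"dx": 1.6,"dy": 2,"dz": 20,"rx": 0,"ry": 0,"rz": 0},{"dx": 1.6,"dy": 2,"dz": 50,"rx": 0,"ry": 0,"rz": 0},{"dx": 1.6,"dy": 2,"dz": 75,"rx": 0,"ry": 0,"rz": 0},{"dx": 1.6,"dy": 2,"dz": 87,"rx": 0,"ry": 0,"rz": 0},{"dx": 1.6,"dy": 2,"dz": 89,"rx": 0,"ry": 0,"rz": 0},{"dx": 1.6,"dy": 2,"dz": 89,"rx": 0,"ry": 0,"rz": 0},{"dx": 1.6,"dy": 2,"dz": 89,"rx": 0,"ry": 0,"rz": 0}])

```text
clock: 17.15
ee_pos: [542.5, 60.0, 256.3]
orientation: [179.9, 0.1, 150.0]
contact_force: [0.0, -0.2, 0.4]
grip_width: 1.0
finger_force: 0.0
```

Emit:
play_rows(claw=255, motion=[{"dx": 0,"dy": 0,"dz": 0,"rx": 0,"ry": 0,"rz": 0},{"dx": 0,"dy": 0,"dz": 0,"rx": 0,"ry": 0,"rz": 0},{"dx": 0,"dy": 0,"dz": 0,"rx": 0,"ry": 0,"rz": 0},{"dx": 0,"dy": 0,"dz": 0,"rx": 0,"ry": 0,"rz": 0},{"dx": 0,"dy": 0,"dz": 0,"rx": 0,"ry": 0,"rz": 0},{"dx": 0,"dy": 0,"dz": 0,"rx": 0,"ry": 0,"rz": 0},{"dx": 0,"dy": 0,"dz": 0,"rx": 0,"ry": 0,"rz": 0},{"dx": 0,"dy": 0,"dz": 0,"rx": 0,"ry": 0,"rz": 0}])

```text
clock: 17.95
ee_pos: [541.4, 59.3, 255.1]
orientation: [-179.9, 0.0, 149.9]
contact_force: [-4.0, -3.9, 3.1]
grip_width: 0.226
finger_force: 58.6
```

Emit:
play_rows(claw=255, motion=[{"dx": 0,"dy": 0,"dz": 0,"rx": 0,"ry": 0,"rz": 0.06},{"dx": 0,"dy": 0,"dz": 0,"rx": 0,"ry": 0,"rz": 0.17},{"dx": 0,"dy": 0,"dz": 0,"rx": 0,"ry": 0,"rz": 0.28},{"dx": 0,"dy": 0,"dz": 0,"rx": 0,"ry": 0,"rz": 0.39},{"dx": 0,"dy": 0,"dz": 0,"rx": 0,"ry": 0,"rz": 0.5},{"dx": 0,"dy": 0,"dz": 0,"rx": 0,"ry": 0,"rz": 0.61},{"dx": 0,"dy": 0,"dz": 0,"rx": 0,"ry": 0,"rz": 0.72},{"dx": 0,"dy": 0,"dz": 0,"rx": 0,"ry": 0,"rz": 0.83},{"dx": 0,"dy": 0,"dz": 0,"rx": 0,"ry": 0,"rz": 0.94},{"dx": 0,"dy": 0,"dz": 0,"rx": 0,"ry": 0,"rz": 1.05},{"dx": 0,"dy": 0,"dz": 0,"rx": 0,"ry": 0,"rz": 1.16},{"dx": 0,"dy": 0,"dz": 0,"rx": 0,"ry": 0,"rz": 1.27},{"dx": 0,"dy": 0,"dz": 0,"rx": 0,"ry": 0,"rz": 1.38},{"dx": 0,"dy": 0,"dz": 0,"rx": 0,"ry": 0,"rz": 1.49},{"dx": 0,"dy": 0,"dz": 0,"rx": 0,"ry": 0,"rz": 1.6},{"dx": 0,"dy": 0,"dz": 0,"rx": 0,"ry": 0,"rz": 1.71},{"dx": 0,"dy": 0,"dz": 0,"rx": 0,"ry": 0,"rz": 1.82},{"dx": 0,"dy": 0,"dz": 0,"rx": 0,"ry": 0,"rz": 1.9},{"dx": 0,"dy": 0,"dz": 0,"rx": 0,"ry": 0,"rz": 1.9},{"dx": 0,"dy": 0,"dz": 0,"rx": 0,"ry": 0,"rz": 1.9}])

```text
clock: 19.95
ee_pos: [542.2, 59.5, 255.1]
orientation: [179.9, -0.0, 41.2]
contact_force: [0.7, -4.3, 5.3]
grip_width: 0.225
finger_force: 58.8
```

```bash
python3 - <<'E'
from h import *
s,st=snap('wrist','w7'); print(st['ee_pos'],st['orientation'],st['wrist_torque'],st['contact_force'],st['joint_pos'][5])
E
```

```text
[542.18991253  59.49353057 255.13238818] [ 1.79896745e+02 -1.84810348e-02  4.11914152e+01] [-0.91262368 -0.09759926 -0.16409055] [ 0.70818667 -4.32150023  5.3079451 ] 51.2149960221292
```

View pics/w7.png

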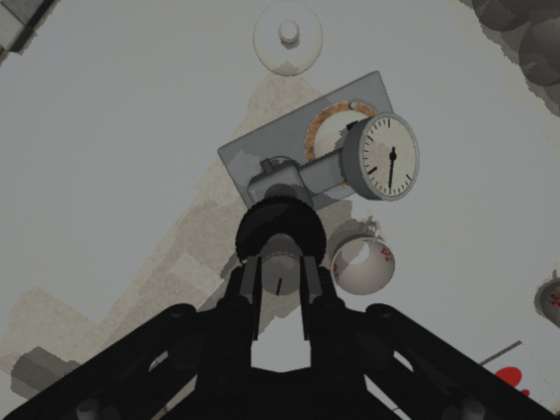

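The dial shows its hub at (393,155), the pointer tip at (391,188) and the long mark at (370,171). The pointer is still at or near zero. From here I read the dial by code, casting rays onto the dial plane, with w4 as the zero check.

```bash
cat >> h.py <<'E'
PX=np.array([np.cos(np.radians(-22.7)),np.sin(np.radians(-22.7)),0]);Z=np.array([0,0,1.])
a34=np.radians(34);N=np.sin(a34)*PX+np.cos(a34)*Z;TOP=-np.cos(a34)*PX+np.sin(a34)*Z;RT=np.cross(TOP,N)
AX=np.array([542.,58.8,0])
def dial(f,uv):
    D=load(f);s,st=D['s'],D['st'];g=cv2.GaussianBlur(s['color'].max(2),(0,0),.8).astype(float)
    x0,y0=map(int,uv); w=g[y0-5:y0+6,x0-5:x0+6]; dk=np.clip(70-w,0,None)
    b=cv2.GaussianBlur(g,(0,0),2)[y0-5:y0+6,x0-5:x0+6]; j=np.unravel_index(b.argmin(),b.shape); hub=(x0-5+j[1],y0-5+j[0])
    o,d=ray(s,hub,st); t=(96-(o-AX)@PX)/(d@PX); c=o+t*d
    pts=[]
    for y in range(y0-60,y0+61):
        for x in range(x0-60,x0+61):
            if not(0<=x<560 and 0<=y<420): continue
            o,d=ray(s,(x,y),st); p=o+d*((c-o)@N)/(d@N)-c; q=(p@RT,p@TOP); r=np.hypot(*q)
            if r<36: pts.append((*q,r,g[y,x]))
    P=np.array(pts); face=np.median(P[:,3]); wt=np.clip(.6-P[:,3]/face,0,None)
    out=[]
    for lo,hi in((8,22),(24,34)):
        m=(P[:,2]>lo)&(P[:,2]<hi)&(wt>0); ang=np.arctan2(P[m,0],P[m,1]); h,e=np.histogram(ang,72,(-np.pi,np.pi),weights=wt[m]); k=e[h.argmax()]+np.pi/72
        w=wt[m]*(np.cos(ang-k)>.94); out.append(k+(w*np.angle(np.exp(1j*(ang-k)))).sum()/w.sum())
    return hub,c,'pointer phi %.3f -> %.2f N'%(out[0],(out[0]+2)/.2),'strongest rim dir %.3f'%out[1],face
E
python3 - <<'E'
from h import *
print(dial('w4',(298,77))); print(dial('w7',(393,155)))
E
```

```text
((np.int64(298), np.int64(77)), array([630.9680488 ,  22.71975064, 215.8900679 ]), 'pointer phi -1.988 -> 0.06 N', 'strongest rim dir -0.378', np.float64(139.0))
((np.int64(392), np.int64(156)), array([632.36580625,  26.06119738, 181.00419397]), 'pointer phi -0.919 -> 5.41 N', 'strongest rim dir 0.023', np.float64(129.0))
```

```bash
python3 - <<'E'
import re
t=open('h.py').read()
t=t.replace("def dial(f,uv):","def dial(f,uv,zc):").replace("t=(96-(o-AX)@PX)/(d@PX); c=o+t*d","c=o+d*(zc-o[2])/d[2]")
open('h.py','w').write(t)
from h import *
A=load('w4');B=load('w7')
ra=ray(A['s'],(298,77),A['st']);rb=ray(B['s'],(392.5,155.5),B['st'])
x,e=tri((ra[0]-[0,0,3.4],ra[1]),rb); print(x,e)
for zc in (x[2],x[2]-5,x[2]+5): print(zc,dial('w4',(298,77),zc+3.4),dial('w7',(393,155),zc))
E
```

```text
[635.43273884  18.48684039 160.15799591] [np.float64(0.23720629957524395), np.float64(0.23720629957512082)]
160.1579959076775 ((np.int64(298), np.int64(77)), array([635.19892846,  18.44401833, 163.55799591]), 'pointer phi -1.993 -> 0.04 N', 'strongest rim dir 0.024', np.float64(147.0)) ((np.int64(392), np.int64(156)), array([635.10957215,  18.53475588, 160.15799591]), 'pointer phi -0.922 -> 5.39 N', 'strongest rim dir 0.022', np.float64(130.0))
155.1579959076775 ((np.int64(298), np.int64(77)), array([635.60316238,  18.03549903, 158.55799591]), 'pointer phi -1.993 -> 0.03 N', 'strongest rim dir 0.024', np.float64(148.0)) ((np.int64(392), np.int64(156)), array([635.76766959,  16.72952466, 155.15799591]), 'pointer phi -0.922 -> 5.39 N', 'strongest rim dir 0.023', np.float64(130.0))
165.1579959076775 ((np.int64(298), np.int64(77)), array([634.79469455,  18.85253763, 168.55799591]), 'pointer phi -1.991 -> 0.04 N', 'strongest rim dir 0.024', np.float64(147.0)) ((np.int64(392), np.int64(156)), array([634.45147472,  20.3399871 , 165.15799591]), 'pointer phi -0.922 -> 5.39 N', 'strongest rim dir 0.022', np.float64(130.0))
```

The reading checks out: zero reads 0.04 N and the long mark lies at 0.02 rad. The load is now about 5.3 N. I'll turn on by 0.5 rad, which adds at most 3.6 N.

Emit:
play_rows(claw=255, motion=[{"dx": 0,"dy": 0,"dz": 0,"rx": 0,"ry": 0,"rz": 0.05},{"dx": 0,"dy": 0,"dz": 0,"rx": 0,"ry": 0,"rz": 0.14},{"dx": 0,"dy": 0,"dz": 0,"rx": 0,"ry": 0,"rz": 0.24},{"dx": 0,"dy": 0,"dz": 0,"rx": 0,"ry": 0,"rz": 0.34},{"dx": 0,"dy": 0,"dz": 0,"rx": 0,"ry": 0,"rz": 0.44},{"dx": 0,"dy": 0,"dz": 0,"rx": 0,"ry": 0,"rz": 0.5},{"dx": 0,"dy": 0,"dz": 0,"rx": 0,"ry": 0,"rz": 0.5},{"dx": 0,"dy": 0,"dz": 0,"rx": 0,"ry": 0,"rz": 0.5}])

```text
clock: 20.8
ee_pos: [542.3, 59.3, 255.1]
orientation: [179.9, -0.1, 12.5]
contact_force: [1.2, -6.8, 3.6]
grip_width: 0.225
finger_force: 58.9
```

```bash
cat >> h.py <<'E'
def read(f,zc):
    s,st=snap('wrist',f); R=Ro.from_euler('xyz',st['orientation'],degrees=True).as_matrix();T=np.array(s['tool_from_camera'])
    p=T[:3,:3].T@(R.T@(np.array([635.2,18.5,zc])-st['ee_pos'])-T[:3,3])
    K=np.array([[s['fx'],0,s['cx']],[0,s['fy'],s['cy']],[0,0,1]]); uv=cv2.projectPoints(p[None],np.zeros(3),np.zeros(3),K,np.array(s['dist'],float))[0].ravel()
    print(st['clock'],st['orientation'][2],uv,dial(f,uv,zc))
E
python3 -c "
from h import *
read('w8',159.3)"
```

```text
20.8 12.514358334706872 [356.20651279 106.30414603] ((np.int64(356), np.int64(106)), array([635.38484737,  18.7250869 , 159.3       ]), 'pointer phi -0.441 -> 7.80 N', 'strongest rim dir 0.011', np.float64(131.0))
```

Emit:
play_rows(claw=255, motion=[{"dx": 0,"dy": 0,"dz": 0,"rx": 0,"ry": 0,"rz": 0.05},{"dx": 0,"dy": 0,"dz": 0,"rx": 0,"ry": 0,"rz": 0.14},{"dx": 0,"dy": 0,"dz": 0,"rx": 0,"ry": 0,"rz": 0.24},{"dx": 0,"dy": 0,"dz": 0,"rx": 0,"ry": 0,"rz": 0.34},{"dx": 0,"dy": 0,"dz": 0,"rx": 0,"ry": 0,"rz": 0.4},{"dx": 0,"dy": 0,"dz": 0,"rx": 0,"ry": 0,"rz": 0.43},{"dx": 0,"dy": 0,"dz": 0,"rx": 0,"ry": 0,"rz": 0.43},{"dx": 0,"dy": 0,"dz": 0,"rx": 0,"ry": 0,"rz": 0.43}])

```text
clock: 21.65
ee_pos: [542.3, 59.1, 255.2]
orientation: [179.9, -0.1, -12.1]
contact_force: [1.0, -7.5, 3.9]
grip_width: 0.227
finger_force: 58.9
```

```bash
python3 -c "
from h import *
read('w9',158.5)"
```

```text
21.65 -12.130598823725808 [306.17893166  82.58645835] ((np.int64(306), np.int64(83)), array([634.93227198,  18.69312174, 158.5       ]), 'pointer phi -0.019 -> 9.90 N', 'strongest rim dir 0.013', np.float64(135.0))
```

Emit:
play_rows(claw=255, motion=[{"dx": 0,"dy": 0,"dz": 0,"rx": 0,"ry": 0,"rz": 0.015},{"dx": 0,"dy": 0,"dz": 0,"rx": 0,"ry": 0,"rz": 0.03},{"dx": 0,"dy": 0,"dz": 0,"rx": 0,"ry": 0,"rz": 0.03},{"dx": 0,"dy": 0,"dz": 0,"rx": 0,"ry": 0,"rz": 0.03}])

```text
clock: 22.1
ee_pos: [542.3, 59.1, 255.1]
orientation: [179.9, -0.1, -13.8]
contact_force: [1.0, -6.6, 4.9]
grip_width: 0.225
finger_force: 58.9
```

Emit:
play_rows(claw=0, motion=[{"dx": 0,"dy": 0,"dz": 0,"rx": 0,"ry": 0,"rz": 0},{"dx": 0,"dy": 0,"dz": 0,"rx": 0,"ry": 0,"rz": 0},{"dx": 0,"dy": 0,"dz": 0,"rx": 0,"ry": 0,"rz": 0},{"dx": 0,"dy": 0,"dz": 0,"rx": 0,"ry": 0,"rz": 0},{"dx": 0,"dy": 0,"dz": 0,"rx": 0,"ry": 0,"rz": 0},{"dx": 0,"dy": 0,"dz": 0,"rx": 0,"ry": 0,"rz": 0},{"dx": 0,"dy": 0,"dz": -30,"rx": 0,"ry": 0,"rz": 0},{"dx": 0,"dy": 0,"dz": -60,"rx": 0,"ry": 0,"rz": 0},{"dx": 0,"dy": 0,"dz": -60,"rx": 0,"ry": 0,"rz": 0},{"dx": 0,"dy": 0,"dz": -60,"rx": 0,"ry": 0,"rz": 0}])

```text
clock: 23.1
ee_pos: [542.1, 60.3, 315.0]
orientation: [-180.0, -0.1, -13.9]
contact_force: [0.5, -0.3, 0.1]
grip_width: 0.999
finger_force: 0.0
```

```bash
python3 -c "
from h import *
read('w10',158.5)
i=cv2.imread('pics/w10.png');cv2.imwrite('pics/w10v.png',i)"
```

```text
23.1 -13.868659424842852 [299.47798472  86.67530886] ((np.int64(299), np.int64(87)), array([635.02343091,  19.01067301, 158.5       ]), 'pointer phi -0.019 -> 9.90 N', 'strongest rim dir 0.003', np.float64(119.0))
```

View pics/w10v.png

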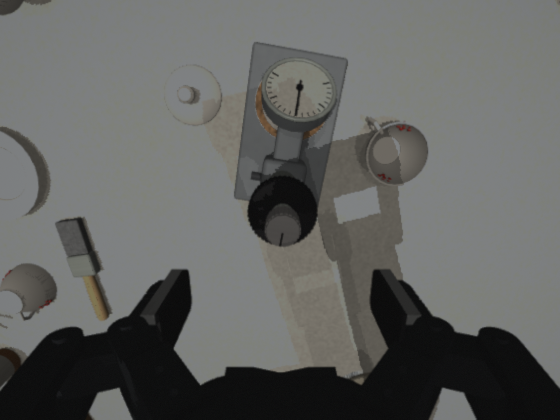

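The final view shows the pointer running from (299,87) to (297,115), on the long mark at about 9.9 N. The robot is clear and the ware is undisturbed, so I'm handing in.

```bash
python3 -c "
from h import *
print(env.job_done())"
```

```text
the job is handed in; nothing more can be done
None
```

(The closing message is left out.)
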